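# Prop open the dust guard and take out the cover glasses

### The job

Raise the clear guard flap of the grey case all the way back, then swing its stay (the steel arm with the red sleeve) upright so that it holds the flap open. Then take the white box of cover glasses from under it and set it down gently, flat, in the shallow steel tray, letting it go there; leave the blue slide mailer lying in the case and the flap propped open.

Things in the scene. Friction and masses are not known exactly. Their poses are not given: they have to be found in the camera images.
- case: Grey open-topped case fixed to the worktop, 120 (its x) x 240 (its y) x 45 mm high, origin at the centre of its underside, x away from the robot, z up. Walls and floor are 5 mm thick; a 5 mm divider along x at y = 0 makes two compartments, each 110 x 112 mm inside, centres at y = +58 and -58 mm. The flap covers it; the stay is on its right (-y) side. One compartment holds the box of cover glasses, the other the blue mailer, either way round.
- flap (a joint): Clear flap with aluminium edging, 118 x 240 x 6 mm (150 g), hinged along the far (+x) top edge of the case; 0 = closed, 1.57 = standing upright, 1.8 = leaning back at its stop. A stiff hinge: it stays where it is left and takes about 3 N at the post to move. The stay's finger can pass in front of it only beyond about 1.5.
- flap_hinge (a point): Middle of the flap's hinge line, 49 mm above the worktop. Axes turn with the flap (those of the case when closed); the flap turns about y, its near edge going up and back.
- flap_post (a point): Point for gripping on the flap's round black upright post (16 mm diameter, 42 mm tall above the flap, near the middle of its near edge). The point lies on the post's axis 28 mm above the flap's upper face; when closed it is 100 mm towards the robot from the hinge line and 31 mm above it. Gripped from above with the fingers closing along the case's y, the post turns between the fingers as the flap rises.
- stay (a joint): Steel stay, an 8 mm round arm 124 mm long with a side finger (34 mm long, 85 mm from the pivot), pivoted on the right side of the case about the case's x axis; 0 = sticking out level to the right (-y), finger upward; 1.57 = upright, with the finger reaching over the case in front of the raised flap; stop at 1.62. It stays where it is left and takes under 1 N to move.
- stay_pivot (a point): Pivot of the stay, 45 mm above the worktop, 142 mm to the right (-y) of the case's centre and 47 mm towards its far side (+x).
- stay_sleeve (a point): Centre of the red sleeve on the stay (13 mm diameter, 34 mm long), 110 mm from the pivot, on the arm's axis. Gripped from above with the fingers closing along the case's x, it turns between the fingers as the stay swings up.
- cover_box_center (a point): Centre (half-way up) of the white and pale blue card box of cover glasses, 34 (its x) x 62 (its y) x 22 mm, 35 g, lying flat on the case's floor with its long side roughly along the case's x. z up.
- mailer_center (a point): Centre of the blue plastic slide mailer, 81 x 33 x 18 mm with a white paper label, lying flat in the other compartment; it stays there.
- tray: Shallow steel tray fixed on the worktop to the left of the case, 150 (its x) x 130 (its y) mm, rim 12 mm high, walls and floor 3 mm thick; origin at the centre of its underside.

How it is judged:
By the outcome, as a careful person would: the job done as asked, in the order asked, and still so for the second after the job is handed in, with the robot touching nothing.
It also fails if it takes over 72 s, if anything falls off the work surface, if the arm or the gripper's body presses on something with over 40 N, if the wrist force passes 120 N, or if a joint passes its speed limit or range.

### The arm

A 7-joint arm with a two-finger parallel gripper is mounted at the origin on a cart in front of the work surface, level with it; the furniture and walls round the work are solid. World frame = base frame: x ahead of the robot, y to its left, z up, the work surface at z = 0. Lengths are in m, angles in rad, forces in N, time in s.
With the tool pointing down it reaches from about 0.35 to 0.9 m from the base axis. Payload 7.2 kg.
Tool frame: the origin (TCP) lies midway between the tips of the shut fingers; the grasp point (between the pads) lies 19 mm behind it; z points along the fingers, y is the line along which they close (so a half turn about z gives the same grasp; the last joint's range is limited). The gripper opens to 85 mm and grips with 20 to 120 N. Pads are 22 mm wide; open, the fingers measure 114 mm over their backs; the gripper's body (76 mm by 85 mm) begins 54 mm behind the grasp point. The pads swing forward as they close: fully open they stand 13 mm farther back than shut.
Start: joints at [-1.311, 0.411, -0.013, 1.596, 0.006, 1.134, -0.082], TCP at [0.201, 0.592, 0.231] pointing down, gripper open.
Joint ranges: [-2.95, 2.95], [-0.29, 1.99], [-1.47, 1.44], [0.14, 2.54], [-1.03, 4.17], [0.13, 1.85], [-2.86, 2.86]. Speed limits (rad/s): [2.39, 2.39, 3.01, 3.01, 3.14, 3.14, 3.14].

### API

Orientations are given as a unit quaternion [x, y, z, w].
In Python, from workcell import arm, vision gives the robot as it stands.
- The arm moves only by the tool carry_out, never from a script. Its argument "increments" is a list of rows, each an object with "hand": the finger opening in mm, from 0 to 85.4; "travel": the shift along the tool's x, y, z in mm, a list of three; "twist": the turn about the tool's z in degrees. In form: [{"hand": hand, "travel": [dx, dy, dz], "twist": twist}, ...]. A call has 1 to 8 rows; each row shifts and turns the commanded pose from where the row before left it, along the tool's axes as they then stand; what a row does not reach is not made up. A row lasts 1/8 s, in which the tool goes at most 62.5 mm and 10.7 degrees, less where a joint would pass 70% of its speed; a pose out of reach is approached as far as the arm can. A call is refused whole if a number of a shift passes 62.5 or a number of a turn 10.7, either way. A call with a gripper value outside its range is refused whole. The fingers move at their own pace and stop on an object; "squeeze" is the grip in N (left out, the last holds). Time passes only in rows, so rows that do not move let the fingers close. It gives the time, the measured TCP pose, the force, the opening and the grip force at its end, in the units of the state.
- arm.read_state(): the state, without advancing time (a new reading comes with each control period).
- vision.read_camera(name): name is "side" or "top" or "wrist"; returns a dict with "color" (420x560x3 uint8, red, green, blue), "vfov" (degrees; the focal length in pixels is half the picture's height over the tangent of half this angle, whatever the lens; pixels are square), "cx", "cy" (the principal point, pixels), "rvec" (rotation vector, rad) and "tvec" (3), from world to camera coordinates, as OpenCV has them. Camera axes: x right, y down, z forward; pixel columns grow to the right and rows downward; lengths in m; the calibration is good to about 2 mm. A picture is of the moment at which its call begins. There is no depth.
- arm.finish_job(): hands the job in; it is judged then, once.
The state is a dict: "time": time; "joints": joint angles; "joint_velocities": joint speeds; "joint_efforts": joint torques, N m; "eef_pos": TCP position; "eef_rot": TCP orientation; "force": force on the tool from outside, world axes, zero at the start; "wrist_torque": the same for the moment, N m; "finger_gap": finger opening in m; "grasp_force": force on a finger pad.
Only numpy, scipy, OpenCV 4.12 (cv2) and the standard library are available. Lean on these libraries where they do the work, as an engineer would, in place of code of your own. Each camera call takes 0.05 s, during which the arm holds its last target. There are 200 camera calls.

## Working session

There is one attempt and no reset: what is moved stays moved. The work goes in short steps, Python scripts to look and compute and a tool call to move; the robot and the scene stay as the last step left them, time stands still between calls to the robot, and variables do not carry over. Pictures are saved under pics/ and viewed, at most 10 in all, crops included, and the job is handed in when it is done.

Besides the shell and the picture viewer there is one more tool, called after ">>>" by a JSON object that holds its "api" and its "payload", one argument or row to a line. carry_out: Moves the arm, as the interface text tells. Its arguments: {"type":"object","properties":{"increments":{"type":"array"},"squeeze":{"type":"number"}},"required":["increments"]}

```bash
mkdir -p pics; python3 - <<'E'
from workcell import arm, vision
import cv2,numpy as np,pickle
s=arm.read_state();print({k:np.round(v,3) for k,v in s.items()})
d={}
for n in("side","top","wrist"):
    c=vision.read_camera(n);d[n]=c
    print(n,c["vfov"],c["cx"],c["cy"],np.round(-cv2.Rodrigues(np.array(c["rvec"],float))[0].T@np.array(c["tvec"]).ravel(),3))
pickle.dump(d,open("c0.pkl","wb"))
cv2.imwrite("pics/top0.png",cv2.resize(d["top"]["color"][:,:,::-1],(800,600)))
cv2.imwrite("pics/side0.png",cv2.resize(d["side"]["color"][:,:,::-1],(800,600)))
E
```

```text
{'time': np.float64(0.0), 'joints': array([-1.311,  0.412, -0.013,  1.597,  0.006,  1.134, -0.082]), 'joint_velocities': array([ 0.001, -0.   ,  0.   ,  0.   ,  0.001, -0.   , -0.001]), 'joint_efforts': array([-0.0000e+00, -6.0062e+01,  6.8200e-01, -2.9941e+01,  1.4000e-02,
        1.0000e-02,  0.0000e+00]), 'eef_pos': array([0.201, 0.591, 0.23 ]), 'eef_rot': array([ 0.163,  0.987, -0.001, -0.   ]), 'force': array([ 0.088,  0.193, -0.004]), 'wrist_torque': array([-0.071,  0.014, -0.025]), 'grasp_force': np.float64(0.0), 'finger_gap': np.float64(0.085)}
side 56.345493714075666 283.1328499568871 210.99328905842523 [ 0.384 -0.546  0.637]
top 50.08965535780819 280.9839595708193 211.24910157363846 [0.491 0.128 0.96 ]
wrist 60.04893512134918 278.82956161387557 205.30585670192235 [0.132 0.614 0.373]
```

View pics/top0.png

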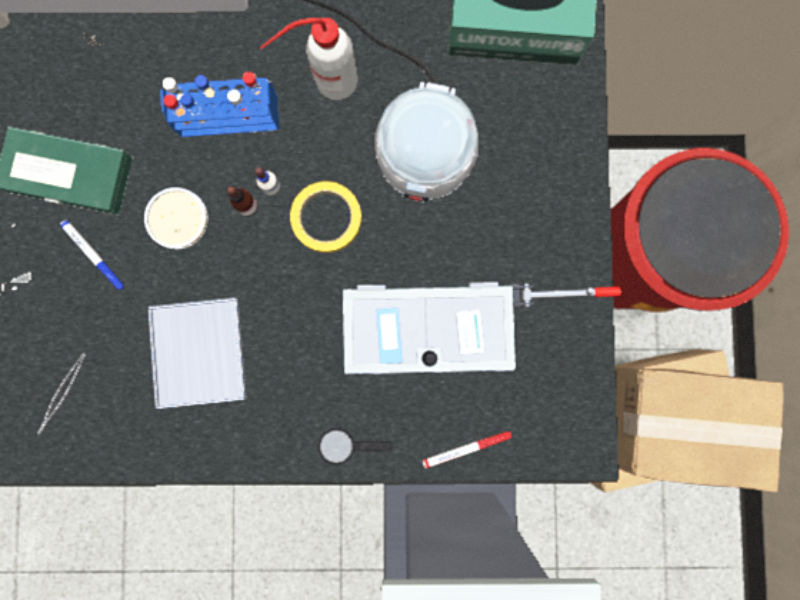

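View pics/side0.png

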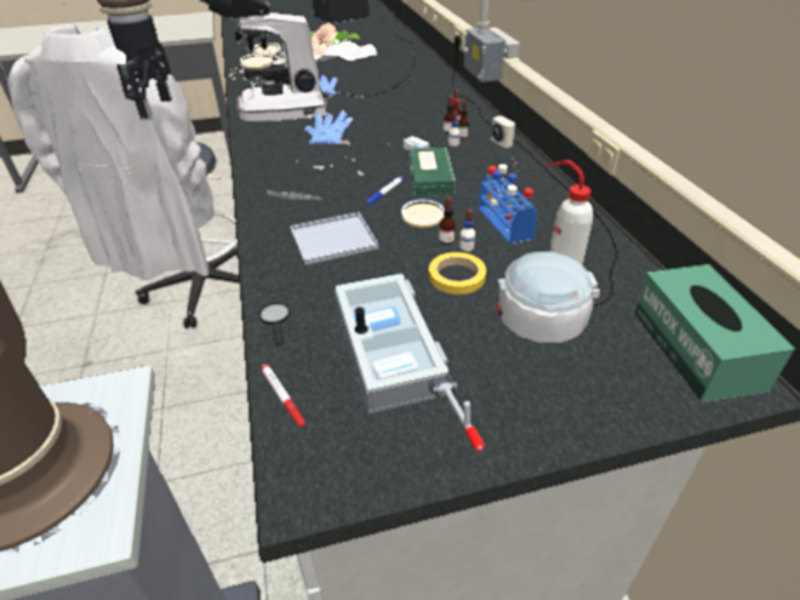

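Top view: case outline (800 px scale) about (343,288)–(515,372), post cap (429,358), white box in the right compartment (470,332), mailer in the left one (389,335), tray (196,353), red sleeve (607,292). Side view agrees. I'll measure next.

```bash
cat > h.py <<'E'
import numpy as np,cv2
def ray(c,u,v):
    f=c["color"].shape[0]/2/np.tan(np.radians(c["vfov"])/2)
    R=cv2.Rodrigues(np.array(c["rvec"],float))[0];t=np.array(c["tvec"],float).ravel()
    o=-R.T@t;d=R.T@np.array([(u-c["cx"])/f,(v-c["cy"])/f,1.]);return o,d/np.linalg.norm(d)
def onz(c,u,v,z):
    o,d=ray(c,u,v);return o+d*(z-o[2])/d[2]
def proj(c,p):
    f=c["color"].shape[0]/2/np.tan(np.radians(c["vfov"])/2)
    q=cv2.Rodrigues(np.array(c["rvec"],float))[0]@np.array(p)+np.array(c["tvec"],float).ravel()
    return np.array([c["cx"]+f*q[0]/q[2],c["cy"]+f*q[1]/q[2]])
def tri(a,ua,b,ub):
    o1,d1=ray(a,*ua);o2,d2=ray(b,*ub)
    s=np.linalg.lstsq(np.c_[d1,-d2],o2-o1,rcond=None)[0]
    p,q=o1+d1*s[0],o2+d2*s[1];return (p+q)/2,np.linalg.norm(p-q)
def blobs(m,amin=30,roi=None):
    m=m.astype(np.uint8)
    if roi:
        k=np.zeros_like(m);x0,y0,x1,y1=roi;k[y0:y1,x0:x1]=1;m=m*k
    n,l,s,c=cv2.connectedComponentsWithStats(m)
    return [(s[i,4],c[i],cv2.findContours((l==i).astype(np.uint8),cv2.RETR_EXTERNAL,cv2.CHAIN_APPROX_NONE)[0][0]) for i in range(1,n) if s[i,4]>=amin]
def hsv(c): return cv2.cvtColor(c["color"],cv2.COLOR_RGB2HSV)
def rect(c,cnt,z):
    p=np.array([onz(c,u,v,z)[:2] for u,v in cnt[:,0]])*1000
    r=cv2.minAreaRect(p.astype(np.float32));return np.round(r[0],1),np.round(r[1],1),round(r[2],1)
E
python3 - <<'E'
from h import *;import pickle
d=pickle.load(open("c0.pkl","rb"));T=d["top"];S=d["side"]
h=hsv(T);H,Sa,V=[h[:,:,i].astype(int) for i in range(3)]
for nm,roi,z in(("case",(230,190,366,270),.052),("tray",(90,195,185,300),.012)):
    for a,c,k in blobs(V>130,500,roi): print(nm,a,c,rect(T,k,z))
red=lambda H,Sa,V:((H<8)|(H>172))&(Sa>150)&(V>100)
for a,c,k in blobs(red(H,Sa,V),20,(405,190,440,220)): print("sleeveT",a,c,onz(T,*c,.045),rect(T,k,.045));st=c
for a,c,k in blobs(V<70,20,(288,238,312,262)): print("postT",a,c,onz(T,*c,.094));pt=c
for a,c,k in blobs((H>90)&(H<120)&(Sa>60)&(V>120),15,(245,205,355,258)): print("blue",a,c,rect(T,k,.02))
for a,c,k in blobs((V>235),30,(310,205,350,258)): print("white",a,c,rect(T,k,.027))
h=hsv(S);H,Sa,V=[h[:,:,i].astype(int) for i in range(3)]
for a,c,k in blobs(red(H,Sa,V),20,(320,290,345,320)): print("sleeveS",a,c,tri(T,st,S,c))
for a,c,k in blobs(V<70,20,(244,210,260,236)): print("postS",a,c,k[:,0].min(0),k[:,0].max(0))
im=T["color"][195:270,225:365][:,:,::-1];cv2.imwrite("pics/crop0.png",cv2.resize(im,None,fx=5.5,fy=5.5,interpolation=cv2.INTER_CUBIC))
E
```

```text
case 7175 [299.62299652 229.84682927] (array([522.6,  90.2]), array([126.3, 242.2]), 0.9)
tray 4536 [136.82892416 246.72905644] (array([490. , 431.6]), array([151.5, 132.1]), 5.4)
sleeveT 130 [425.66153846 203.8       ] [ 0.57237652 -0.16800499  0.045     ] (array([ 573. , -168.6]), array([36.9, 14.4]), 89.6)
postT 48 [299.89583333 250.5       ] [0.47986856 0.0921512  0.094     ]
blue 175 [272.91428571 245.49142857] (array([501.3, 146. ]), array([31.3, 54.3]), 89.7)
white 2071 [329.58425881 231.25688073] (array([519.1,  27.3]), array([ 81.3, 108.2]), 89.3)
sleeveS 118 [331.80508475 306.06779661] (array([ 0.56906321, -0.16035888,  0.0674774 ]), np.float64(0.0026787381304189816))
postS 90 [251.86666667 224.75555556] [249 216] [256 232]
```

View pics/crop0.png

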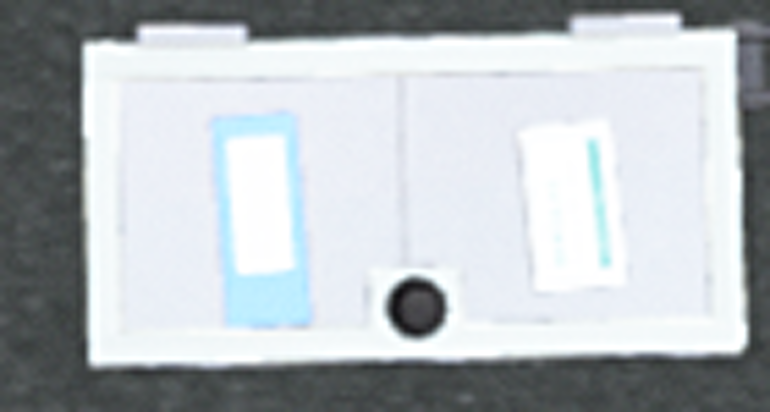

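The crop (5.5x, origin 225,195) shows the case outline with corners at about (90,366), (745,352), (738,32), (83,43). The white box has corners (519,128), (609,120), (625,285), (535,290) in the right compartment, and the post cap is at (416,305).

```bash
cat >> h.py <<'E'
from scipy.spatial.transform import Rotation as Ro
def need(s,p,ydir=None):
    R=Ro.from_quat(s["eef_rot"]).as_matrix();print("tcp",np.round(np.array(s["eef_pos"])*1000,1))
    print("R x",np.round(R[:,0],3),"y",np.round(R[:,1],3))
    tw=0
    if ydir is not None:
        y=np.array([*ydir,0.]);y/=np.linalg.norm(y)
        v=R.T@y;tw=(np.degrees(np.arctan2(-v[0],v[1]))+90)%180-90
    print("travel(now axes)",np.round(R.T@(np.array(p)-s["eef_pos"])*1000,1),"twist",round(float(tw),1))
    R2=R@Ro.from_euler("z",tw,degrees=True).as_matrix()
    print("travel(after twist)",np.round(R2.T@(np.array(p)-s["eef_pos"])*1000,1))
E
python3 - <<'E'
from h import *;import pickle
from workcell import arm
d=pickle.load(open("c0.pkl","rb"));T=d["top"];S=d["side"]
f=lambda u,v,z:onz(T,225+(u+.5)/5.5-.5,195+(v+.5)/5.5-.5,z)[:2]*1000
c=np.array([f(*p,.052) for p in((90,366),(745,352),(738,32),(83,43))])
cm=c.mean(0);print("case",c.round(1),cm,np.linalg.norm(c-np.roll(c,-1,0),axis=1).round(1))
yv=(c[0]-c[1])+(c[3]-c[2]);yv/=np.linalg.norm(yv);xv=np.array([yv[1],-yv[0]]);print("y",yv,"yaw",np.degrees(np.arctan2(-yv[0],yv[1])))
b=np.array([f(*p,.027) for p in((519,128),(609,120),(625,285),(535,290))]);bm=b.mean(0)
L=(b[0]-b[3])+(b[1]-b[2]);print("box",bm,np.linalg.norm(b-np.roll(b,-1,0),axis=1).round(1),"long dir",L/np.linalg.norm(L),"in case",(bm-cm)@xv,(bm-cm)@yv)
post=f(416,305,.094);print("post",post,(post-cm)@xv,(post-cm)@yv)
piv=cm+47*xv-142*yv;print("piv",piv,"hinge",cm+60*xv)
for a in(0,.1,.2,.3):
    p=np.r_[piv-110*np.cos(a)*yv,45+110*np.sin(a)]/1000;print(a,p.round(4),proj(T,p).round(1),proj(S,p).round(1))
need(arm.read_state(),[post[0]/1000,post[1]/1000,.135],yv)
E
```

```text
case [[459.  209.1]
 [462.2 -30.3]
 [579.7 -30.2]
 [577.5 211.5]] [519.59727875  90.01582625] [239.4 117.5 241.7 118.6]
y [-0.01132442  0.99993588] yaw 0.6488556165790933
box [516.88598462  29.41795922] [34.2 62.5 33.9 61.3] long dir [0.99663869 0.08192266] in case -3.39735626943197 -60.563277448144255
post [480.73308095  91.50540709] -38.84483705887935 1.9296000011954757
piv [568.20233328 -51.44282026] hinge [579.59343135  90.69529174]
0 [ 0.5694 -0.1614  0.045 ] [422.5 205.3] [332.2 314.1]
0.1 [ 0.5694 -0.1609  0.056 ] [423.9 204.8] [332.5 310.1]
0.2 [ 0.5694 -0.1592  0.0669] [424.8 204.3] [332.5 305.6]
0.3 [ 0.5694 -0.1565  0.0775] [425.2 203.8] [332.3 300.7]
tcp [201.2 591.3 230.6]
R x [-0.947  0.322 -0.   ] y [ 0.322  0.947 -0.001]
travel(now axes) [-425.6 -383.1   96.2] twist -19.4
travel(after twist) [-273.9 -502.8   96.2]
```

>>> {"api": "carry_out", "payload": {
  "increments": [
    {"hand":60,"travel":[0,0,0],"twist":-9.7},
    {"hand":60,"travel":[0,0,0],"twist":-9.7},
    {"hand":60,"travel":[-25,-46,0],"twist":0},
    {"hand":60,"travel":[-25,-46,0],"twist":0},
    {"hand":60,"travel":[-25,-46,0],"twist":0},
    {"hand":60,"travel":[-25,-46,0],"twist":0},
    {"hand":60,"travel":[-25,-46,0],"twist":0},
    {"hand":60,"travel":[-25,-46,0],"twist":0}
  ],
  "squeeze": 40
}}

```text
time: 1.15
eef_pos: [0.3548, 0.3157, 0.2313]
eef_rot: [-0.005, 1.0, 0.0, 0.0]
force: [1.5, 0.7, -0.2]
finger_gap: 0.0602
grasp_force: 0.0
```

>>> {"api": "carry_out", "payload": {
  "increments": [
    {"hand":60,"travel":[-25,-46,0],"twist":0},
    {"hand":60,"travel":[-25,-46,10],"twist":0},
    {"hand":60,"travel":[-25,-46,20],"twist":0},
    {"hand":60,"travel":[-25,-46,20],"twist":0},
    {"hand":60,"travel":[-24,-43,20],"twist":0},
    {"hand":60,"travel":[0,0,10],"twist":0},
    {"hand":60,"travel":[0,0,0],"twist":0}
  ]
}}

```text
time: 2.02
eef_pos: [0.4798, 0.092, 0.1505]
eef_rot: [-0.005, 1.0, -0.0, -0.001]
force: [-0.8, -0.0, -0.2]
finger_gap: 0.0598
grasp_force: 0.0
```

```bash
python3 - <<'E'
from h import *
from workcell import arm
s=arm.read_state();print(s["time"],np.round(s["force"],2))
need(s,[.4803,.0915,.062],[-.0113,1])
E
```

```text
2.025 [-0.84 -0.01 -0.22]
tcp [479.8  92.  150.5]
R x [-1.    -0.011  0.002] y [-0.011  1.    -0.   ]
travel(now axes) [-0.7 -0.5 88.5] twist -0.0
travel(after twist) [-0.7 -0.5 88.5]
```

>>> {"api": "carry_out", "payload": {
  "increments": [
    {"hand":60,"travel":[0,0,30],"twist":0},
    {"hand":60,"travel":[0,0,30],"twist":0},
    {"hand":60,"travel":[0,0,20],"twist":0},
    {"hand":50,"travel":[0,0,8],"twist":0},
    {"hand":5,"travel":[0,0,0],"twist":0},
    {"hand":5,"travel":[0,0,0],"twist":0},
    {"hand":5,"travel":[0,0,0],"twist":0},
    {"hand":5,"travel":[0,0,0],"twist":0}
  ],
  "squeeze": 40
}}

```text
time: 3.02
eef_pos: [0.481, 0.0892, 0.0643]
eef_rot: [-0.004, 1.0, -0.001, 0.0]
force: [-0.4, -8.9, 3.5]
finger_gap: 0.0146
grasp_force: 39.0
```

```bash
python3 - <<'E'
from h import *
A=np.linspace(0,1.85,17)
p=np.c_[-100*np.cos(A)+31*np.sin(A),100*np.sin(A)+31*np.cos(A)]
for a,d in zip(A[1:],np.diff(p,axis=0)):print(a.round(2),"tool dx,dz",-d.round(1))
E
```

```text
0.12 tool dx,dz [ -4.2 -11.3]
0.23 tool dx,dz [ -5.5 -10.8]
0.35 tool dx,dz [ -6.7 -10.1]
0.46 tool dx,dz [-7.8 -9.2]
0.58 tool dx,dz [-8.9 -8.2]
0.69 tool dx,dz [-9.7 -7.2]
0.81 tool dx,dz [-10.5  -6. ]
0.92 tool dx,dz [-11.1  -4.7]
1.04 tool dx,dz [-11.6  -3.4]
1.16 tool dx,dz [-11.9  -2.1]
1.27 tool dx,dz [-12.1  -0.7]
1.39 tool dx,dz [-12.1   0.7]
1.5 tool dx,dz [-11.9   2.1]
1.62 tool dx,dz [-11.6   3.5]
1.73 tool dx,dz [-11.1   4.8]
1.85 tool dx,dz [-10.5   6. ]
```

>>> {"api": "carry_out", "payload": {
  "increments": [
    {"hand":5,"travel":[-4,-2,-11],"twist":0},
    {"hand":5,"travel":[-5.5,0,-11],"twist":0},
    {"hand":5,"travel":[-7,0,-10],"twist":0},
    {"hand":5,"travel":[-8,0,-9],"twist":0},
    {"hand":5,"travel":[-9,0,-8],"twist":0},
    {"hand":5,"travel":[-10,0,-7],"twist":0},
    {"hand":5,"travel":[-10.5,0,-6],"twist":0},
    {"hand":5,"travel":[-11,0,-5],"twist":0}
  ]
}}

```text
time: 4.03
eef_pos: [0.5451, 0.0902, 0.1305]
eef_rot: [-0.005, 1.0, -0.0, -0.001]
force: [-1.7, -3.9, -9.0]
finger_gap: 0.0147
grasp_force: 39.0
```

>>> {"api": "carry_out", "payload": {
  "increments": [
    {"hand":5,"travel":[-11.5,0,-3.5],"twist":0},
    {"hand":5,"travel":[-12,0,-2],"twist":0},
    {"hand":5,"travel":[-12,0,-0.5],"twist":0},
    {"hand":5,"travel":[-12,0,0.5],"twist":0},
    {"hand":5,"travel":[-12,0,2],"twist":0},
    {"hand":5,"travel":[-11.5,0,3.5],"twist":0},
    {"hand":5,"travel":[-11,0,5],"twist":0},
    {"hand":5,"travel":[-5,0,3],"twist":0}
  ]
}}

```text
time: 5.03
eef_pos: [0.6344, 0.0916, 0.1232]
eef_rot: [-0.005, 1.0, 0.0, 0.001]
force: [-1.5, -2.5, 5.8]
finger_gap: 0.0142
grasp_force: 39.4
```

>>> {"api": "carry_out", "payload": {
  "increments": [
    {"hand":5,"travel":[-3,0,1.5],"twist":0},
    {"hand":5,"travel":[0,0,0],"twist":0}
  ]
}}

```text
time: 5.28
eef_pos: [0.6371, 0.0916, 0.1216]
eef_rot: [-0.005, 1.0, 0.0, 0.001]
force: [1.4, -1.8, 4.2]
finger_gap: 0.0145
grasp_force: 39.3
```

>>> {"api": "carry_out", "payload": {
  "increments": [
    {"hand":40,"travel":[0,0,0],"twist":0},
    {"hand":40,"travel":[0,0,0],"twist":0},
    {"hand":40,"travel":[0,0,-30],"twist":0},
    {"hand":40,"travel":[0,0,-50],"twist":0},
    {"hand":40,"travel":[0,0,-40],"twist":0},
    {"hand":40,"travel":[0,0,0],"twist":0}
  ]
}}

```text
time: 6.02
eef_pos: [0.6373, 0.0921, 0.2446]
eef_rot: [-0.006, 1.0, 0.001, 0.003]
force: [0.1, -0.4, -0.8]
finger_gap: 0.0403
grasp_force: 0.0
```

```bash
python3 - <<'E'
from h import *
from workcell import arm,vision
s=arm.read_state();print(s["time"],np.round(s["force"],2),s["joints"])
need(s,[.5694,-.1595,.048],[1,.0113])
c=vision.read_camera("side");cv2.imwrite("pics/s1.png",cv2.resize(c["color"][100:400,130:530][:,:,::-1],(800,600)))
E
```

```text
6.025 [ 0.1  -0.4  -0.83] [-0.39684486  0.43320487  0.25360307  1.54996557 -0.11586647  1.16658618
  1.46125336]
tcp [637.3  92.1 244.6]
R x [-1.    -0.011 -0.006] y [-0.011  1.     0.002]
travel(now axes) [  72.  -251.2  195.6] twist 90.0
travel(after twist) [-251.2  -72.   195.6]
```

View pics/s1.png

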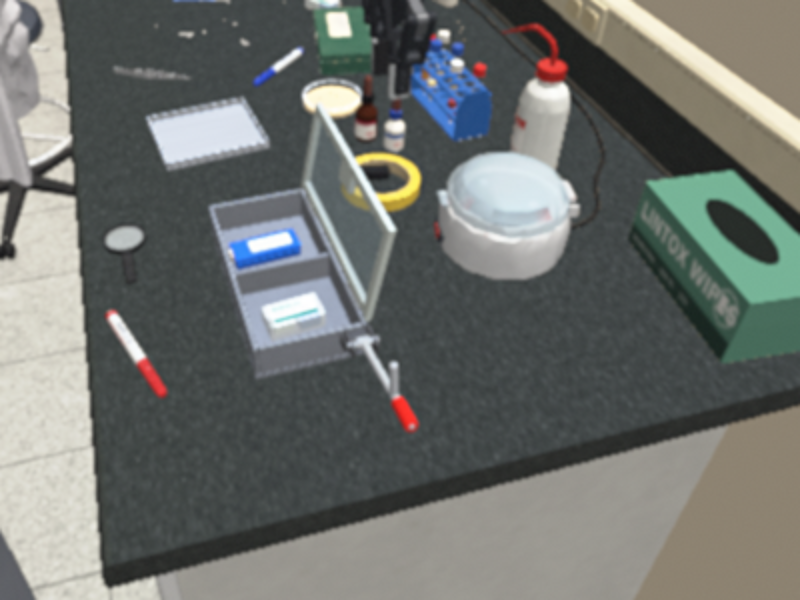

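The flap stands open and leans back. The stay is still low, with its sleeve at about (403,413) in this picture and its finger up. Next I go over the sleeve.

>>> {"api": "carry_out", "payload": {
  "increments": [
    {"hand":50,"travel":[14,-50,0],"twist":0},
    {"hand":50,"travel":[14,-50,0],"twist":0},
    {"hand":50,"travel":[14,-50,0],"twist":0},
    {"hand":50,"travel":[14,-50,0],"twist":0},
    {"hand":50,"travel":[14,-50,0],"twist":0},
    {"hand":50,"travel":[0,0,0],"twist":10},
    {"hand":50,"travel":[0,0,0],"twist":10},
    {"hand":50,"travel":[0,0,0],"twist":10}
  ]
}}

```text
time: 7.08
eef_pos: [0.5675, -0.159, 0.239]
eef_rot: [0.256, 0.967, -0.0, -0.001]
force: [-0.2, -0.1, 0.3]
finger_gap: 0.0499
grasp_force: 0.0
```

>>> {"api": "carry_out", "payload": {
  "increments": [
    {"hand":50,"travel":[0,0,10],"twist":10},
    {"hand":50,"travel":[0,0,10],"twist":10},
    {"hand":50,"travel":[0,0,10],"twist":10},
    {"hand":50,"travel":[0,0,10],"twist":10},
    {"hand":50,"travel":[0,0,10],"twist":10},
    {"hand":50,"travel":[0,0,10],"twist":10},
    {"hand":50,"travel":[0,0,0],"twist":0}
  ]
}}

```text
time: 7.95
eef_pos: [0.5671, -0.1586, 0.1787]
eef_rot: [0.703, 0.711, -0.001, -0.001]
force: [-0.6, 0.1, 0.0]
finger_gap: 0.0505
grasp_force: 0.0
```

```bash
python3 - <<'E'
from h import *
from workcell import arm,vision
s=arm.read_state();print(s["time"],np.round(s["force"],2),s["joints"])
need(s,[.5694,-.1595,.050],[1,.0113])
T=vision.read_camera("top");S=vision.read_camera("side");W=vision.read_camera("wrist")
for n,c in(("T",T),("S",S),("W",W)):
    h=hsv(c).astype(int);m=((h[...,0]<8)|(h[...,0]>172))&(h[...,1]>150)&(h[...,2]>90)
    e=proj(c,[.5694,-.1595,.067]);print(n,"expected",e.round(1),[(a,q.round(1)) for a,q,k in blobs(m,30) if np.linalg.norm(q-e)<60])
E
```

```text
7.95 [-0.64  0.11  0.01] [-0.28333911  0.45643111  0.64623948  1.77650927 -0.31567962  1.01828679
  0.4949568 ]
tcp [ 567.1 -158.6  178.7]
R x [-0.012  1.     0.   ] y [ 1.     0.012 -0.004]
travel(now axes) [ -0.9   2.8 128.7] twist 0.1
travel(after twist) [ -0.9   2.8 128.7]
T expected [425.  204.3] [(np.int32(2169), array([451.1, 158.7]))]
S expected [332.6 305.7] [(np.int32(119), array([331.8, 306.1]))]
W expected [283.  201.3] []
```

>>> {"api": "carry_out", "payload": {
  "increments": [
    {"hand":50,"travel":[-1,2.5,40],"twist":0},
    {"hand":50,"travel":[0,0,40],"twist":0},
    {"hand":50,"travel":[0,0,35],"twist":0},
    {"hand":50,"travel":[0,0,13],"twist":0},
    {"hand":3,"travel":[0,0,0],"twist":0},
    {"hand":3,"travel":[0,0,0],"twist":0},
    {"hand":3,"travel":[0,0,0],"twist":0},
    {"hand":3,"travel":[0,0,0],"twist":0}
  ],
  "squeeze": 25
}}

```text
time: 9.1
eef_pos: [0.5702, -0.161, 0.0535]
eef_rot: [0.703, 0.711, -0.0, -0.0]
force: [-5.0, -1.7, 0.9]
finger_gap: 0.0119
grasp_force: 25.0
```

```bash
python3 - <<'E'
from h import *
A=np.linspace(.2,1.6,17)
p=110*np.c_[-np.cos(A),np.sin(A)]
for a,d in zip(A[1:],np.diff(p,axis=0)):print(a.round(2),"tool dx,dz",d[0].round(1),-d[1].round(1))
E
```

```text
0.29 tool dx,dz 2.3 -9.3
0.38 tool dx,dz 3.1 -9.1
0.46 tool dx,dz 3.9 -8.8
0.55 tool dx,dz 4.7 -8.4
0.64 tool dx,dz 5.4 -8.0
0.73 tool dx,dz 6.1 -7.5
0.81 tool dx,dz 6.7 -6.9
0.9 tool dx,dz 7.3 -6.3
0.99 tool dx,dz 7.8 -5.6
1.08 tool dx,dz 8.3 -4.9
1.16 tool dx,dz 8.7 -4.2
1.25 tool dx,dz 9.0 -3.4
1.34 tool dx,dz 9.3 -2.6
1.42 tool dx,dz 9.4 -1.8
1.51 tool dx,dz 9.6 -1.0
1.6 tool dx,dz 9.6 -0.1
```

>>> {"api": "carry_out", "payload": {
  "increments": [
    {"hand":3,"travel":[2.5,0,-9.5],"twist":0},
    {"hand":3,"travel":[3,0,-9],"twist":0},
    {"hand":3,"travel":[4,0,-9],"twist":0},
    {"hand":3,"travel":[4.5,0,-8.5],"twist":0},
    {"hand":3,"travel":[5.5,0,-8],"twist":0},
    {"hand":3,"travel":[6,0,-7.5],"twist":0},
    {"hand":3,"travel":[6.5,0,-7],"twist":0},
    {"hand":3,"travel":[7.5,0,-6],"twist":0}
  ]
}}

```text
time: 10.1
eef_pos: [0.5695, -0.1196, 0.1175]
eef_rot: [0.703, 0.711, -0.0, -0.001]
force: [-5.6, 0.1, -5.3]
finger_gap: 0.0123
grasp_force: 24.7
```

>>> {"api": "carry_out", "payload": {
  "increments": [
    {"hand":3,"travel":[8,0,-5.5],"twist":0},
    {"hand":3,"travel":[8.5,0,-5],"twist":0},
    {"hand":3,"travel":[8.5,0,-4],"twist":0},
    {"hand":3,"travel":[9,0,-3.5],"twist":0},
    {"hand":3,"travel":[9.5,0,-2.5],"twist":0},
    {"hand":3,"travel":[9.5,0,-2],"twist":0},
    {"hand":3,"travel":[9.5,0,-1],"twist":0},
    {"hand":3,"travel":[8,0,0],"twist":0}
  ]
}}

```text
time: 11.1
eef_pos: [0.5686, -0.05, 0.1414]
eef_rot: [0.703, 0.711, -0.0, -0.001]
force: [-7.7, -2.9, 3.5]
finger_gap: 0.0102
grasp_force: 23.8
```

```bash
python3 - <<'E'
from h import *
from workcell import arm,vision
s=arm.read_state();print(s["time"],np.round(s["force"],2),s["joints"])
c=vision.read_camera("side");cv2.imwrite("pics/s2.png",cv2.resize(c["color"][100:400,130:530][:,:,::-1],(800,600)))
E
```

```text
11.1 [-7.7  -2.94  3.45] [-0.46307741  0.46880405  0.62638883  1.85777818 -0.33839524  0.92443595
  0.33012863]
```

View pics/s2.png

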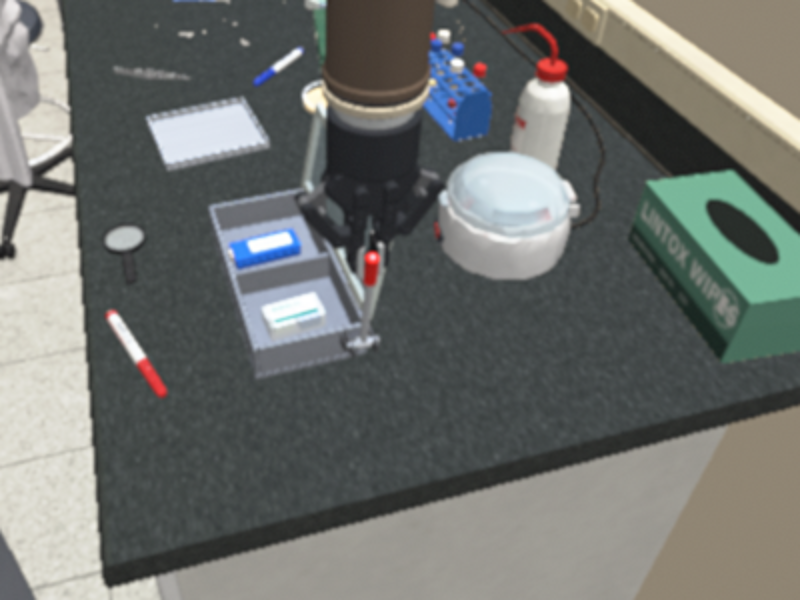

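The stay is nearly upright, with its sleeve at (371,268). The pads look slightly ahead of it, so I'll check the angle.

```bash
python3 - <<'E'
from h import *
from workcell import arm,vision
c=vision.read_camera("side")
h=hsv(c).astype(int);m=((h[...,0]<8)|(h[...,0]>172))&(h[...,1]>150)&(h[...,2]>90)
print([(a,q.round(1),k[:,0].min(0),k[:,0].max(0)) for a,q,k in blobs(m,20,(300,210,335,260))])
for a in(1.2,1.3,1.4,1.5,1.57,1.62):
    P=lambda r:proj(c,[.5692,-.0514-r*np.cos(a)/1000,.045+r*np.sin(a)/1000]).round(1);print(a,P(93),P(110),P(124),P(127))
E
```

```text
[(np.int32(87), array([315.1, 233.8]), array([312, 225], dtype=int32), array([319, 242], dtype=int32))]
1.2 [320.  250.6] [321.6 246.7] [322.9 243.3] [323.2 242.6]
1.3 [318.4 246.1] [319.7 241.2] [320.7 237.1] [321.  236.2]
1.4 [316.8 241.9] [317.7 236.2] [318.5 231.4] [318.7 230.4]
1.5 [315.2 238. ] [315.8 231.7] [316.2 226.3] [316.4 225.1]
1.57 [314.1 235.6] [314.4 228.8] [314.7 223. ] [314.7 221.8]
1.62 [313.3 234. ] [313.4 226.9] [313.6 220.9] [313.6 219.6]
```

>>> {"api": "carry_out", "payload": {
  "increments": [
    {"hand":3,"travel":[3,0,0],"twist":0},
    {"hand":3,"travel":[2,0,0],"twist":0},
    {"hand":3,"travel":[0,0,0],"twist":0}
  ]
}}

```text
time: 11.58
eef_pos: [0.5703, -0.0449, 0.1412]
eef_rot: [0.703, 0.711, 0.001, 0.0]
force: [1.2, -1.2, 0.2]
finger_gap: 0.003
grasp_force: 0.0
```

>>> {"api": "carry_out", "payload": {
  "increments": [
    {"hand":35,"travel":[0,0,0],"twist":0},
    {"hand":35,"travel":[0,0,0],"twist":0},
    {"hand":35,"travel":[0,0,-30],"twist":0},
    {"hand":35,"travel":[0,0,-40],"twist":0},
    {"hand":35,"travel":[0,0,-40],"twist":0},
    {"hand":35,"travel":[0,0,-20],"twist":0},
    {"hand":35,"travel":[0,0,0],"twist":0}
  ]
}}

```text
time: 12.45
eef_pos: [0.5704, -0.0456, 0.2722]
eef_rot: [0.703, 0.711, 0.001, 0.001]
force: [0.0, -0.2, -0.8]
finger_gap: 0.0349
grasp_force: 0.0
```

```bash
python3 - <<'E'
from h import *
from workcell import arm,vision
s=arm.read_state();print(s["time"],np.round(s["force"],2))
c=vision.read_camera("side");cv2.imwrite("pics/s3.png",cv2.resize(c["color"][160:310,220:420][:,:,::-1],(800,600)))
h=hsv(c).astype(int);m=((h[...,0]<8)|(h[...,0]>172))&(h[...,1]>150)&(h[...,2]>90)
print([(a,q.round(1),k[:,0].min(0),k[:,0].max(0)) for a,q,k in blobs(m,20,(300,190,345,270))])
E
```

```text
12.45 [ 0.05 -0.25 -0.8 ]
[(np.int32(75), array([315.9, 236. ]), array([313, 228], dtype=int32), array([319, 243], dtype=int32))]
```

View pics/s3.png

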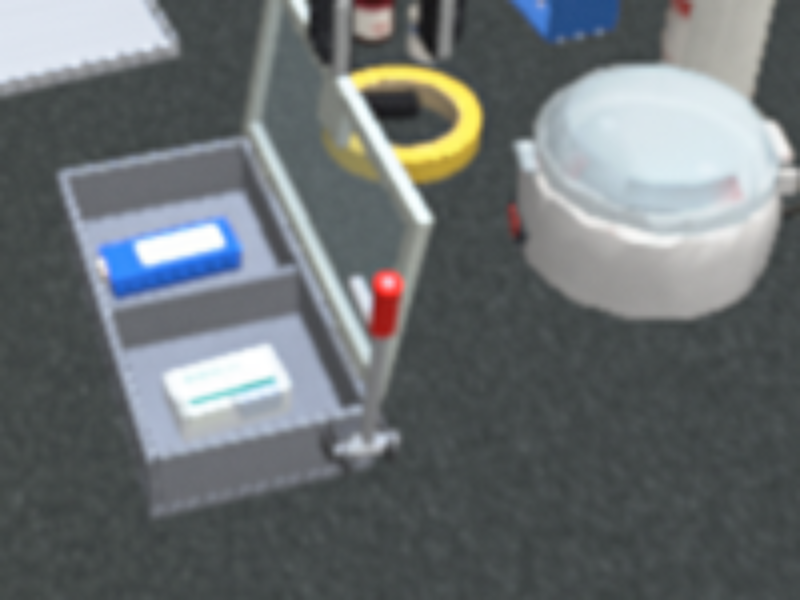

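The pads slipped off the sleeve and left the stay at about 1.43 rad, with the sleeve at (385,303) in this picture. I'll grip it again lower down and finish the swing.

>>> {"api": "carry_out", "payload": {
  "increments": [
    {"hand":40,"travel":[-21,0,0],"twist":0},
    {"hand":40,"travel":[0,0,40],"twist":0},
    {"hand":40,"travel":[0,0,40],"twist":0},
    {"hand":40,"travel":[0,0,40],"twist":0},
    {"hand":40,"travel":[0,0,18],"twist":0},
    {"hand":3,"travel":[0,0,0],"twist":0},
    {"hand":3,"travel":[0,0,0],"twist":0},
    {"hand":3,"travel":[0,0,0],"twist":0}
  ],
  "squeeze": 25
}}

```text
time: 13.5
eef_pos: [0.5687, -0.0664, 0.1331]
eef_rot: [0.703, 0.711, -0.001, -0.001]
force: [-5.6, -0.1, -4.8]
finger_gap: 0.0124
grasp_force: 24.7
```

>>> {"api": "carry_out", "payload": {
  "increments": [
    {"hand":3,"travel":[5,0,0],"twist":0},
    {"hand":3,"travel":[5,0,0],"twist":0},
    {"hand":3,"travel":[5,0,0],"twist":0},
    {"hand":3,"travel":[5,0,0],"twist":0},
    {"hand":3,"travel":[1,0,0],"twist":0},
    {"hand":3,"travel":[0,0,0],"twist":0}
  ]
}}

```text
time: 14.25
eef_pos: [0.5684, -0.0464, 0.1336]
eef_rot: [0.704, 0.711, -0.001, -0.0]
force: [-7.8, -2.2, 1.4]
finger_gap: 0.0125
grasp_force: 25.1
```

>>> {"api": "carry_out", "payload": {
  "increments": [
    {"hand":35,"travel":[0,0,0],"twist":0},
    {"hand":35,"travel":[0,0,0],"twist":0},
    {"hand":35,"travel":[0,0,-40],"twist":0},
    {"hand":35,"travel":[0,0,-40],"twist":0},
    {"hand":35,"travel":[0,0,-40],"twist":0},
    {"hand":35,"travel":[30,-30,-10],"twist":0},
    {"hand":50,"travel":[40,-40,0],"twist":0},
    {"hand":50,"travel":[0,0,0],"twist":-10}
  ]
}}

```text
time: 15.25
eef_pos: [0.4973, 0.0281, 0.2635]
eef_rot: [0.636, 0.772, 0.001, -0.001]
force: [0.1, -0.1, 0.4]
finger_gap: 0.0498
grasp_force: 0.0
```

>>> {"api": "carry_out", "payload": {
  "increments": [
    {"hand":60,"travel":[0,0,0],"twist":-10.5},
    {"hand":60,"travel":[0,0,0],"twist":-10.5},
    {"hand":60,"travel":[0,0,0],"twist":-10.5},
    {"hand":60,"travel":[0,0,0],"twist":-10.5},
    {"hand":60,"travel":[0,0,0],"twist":-10.5},
    {"hand":60,"travel":[0,0,0],"twist":-10.5},
    {"hand":60,"travel":[0,0,0],"twist":-10.5},
    {"hand":60,"travel":[0,0,0],"twist":-10.5}
  ]
}}

```text
time: 16.25
eef_pos: [0.4996, 0.024, 0.2636]
eef_rot: [-0.043, 0.999, 0.0, 0.001]
force: [-0.3, 0.3, 0.5]
finger_gap: 0.0599
grasp_force: 0.0
```

```bash
python3 - <<'E'
from h import *
from workcell import arm,vision
s=arm.read_state();print(s["time"],np.round(s["force"],2))
c=vision.read_camera("side");cv2.imwrite("pics/s4.png",cv2.resize(c["color"][160:310,220:420][:,:,::-1],(800,600)))
h=hsv(c).astype(int);m=((h[...,0]<8)|(h[...,0]>172))&(h[...,1]>150)&(h[...,2]>90)
print([(a,q.round(1),k[:,0].min(0),k[:,0].max(0)) for a,q,k in blobs(m,20,(300,190,345,270))])
# grasp 6 mm towards the robot from the box's centre
need(s,[.5109,.0289,.080],[-.0819,.9966])
W=vision.read_camera("wrist");cv2.imwrite("pics/w4.png",W["color"][:,:,::-1])
print("proj box",proj(W,[.5169,.0294,.027]))
E
```

```text
16.25 [-0.34  0.28  0.49]
[(np.int32(93), array([312.5, 228.9]), array([309, 220], dtype=int32), array([316, 237], dtype=int32))]
tcp [499.6  24.  263.6]
R x [-0.996 -0.087 -0.002] y [-0.087  0.996  0.   ]
travel(now axes) [-11.3   3.8 183.6] twist 0.3
travel(after twist) [-11.3   3.8 183.6]
proj box [281.97595148 186.70006503]
```

View pics/s4.png

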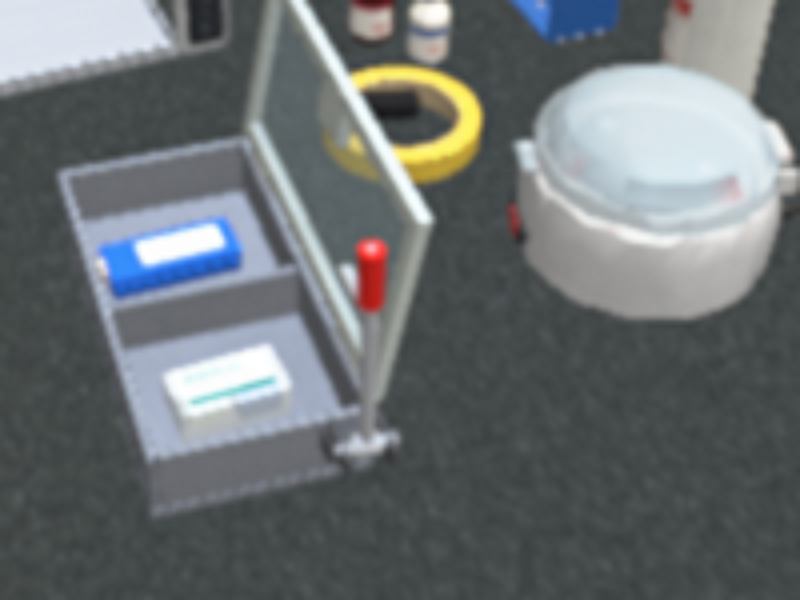

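View pics/w4.png

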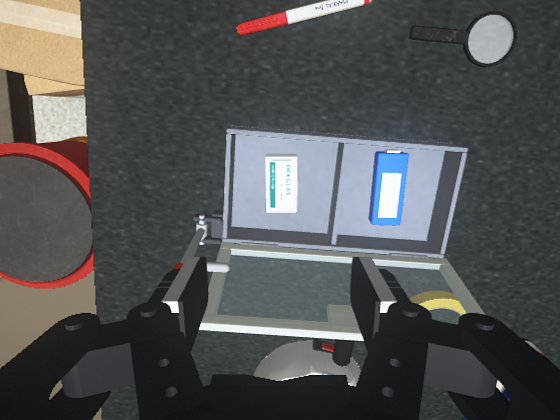

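The stay is now upright (sleeve at (371,275) in the side crop), with its finger in front of the raised flap. In the wrist view the box centre is at (281,184), within 3 px of the prediction. Next is the box.

>>> {"api": "carry_out", "payload": {
  "increments": [
    {"hand":60,"travel":[-11,4,40],"twist":0},
    {"hand":60,"travel":[0,0,45],"twist":0},
    {"hand":60,"travel":[0,0,45],"twist":0},
    {"hand":60,"travel":[0,0,45],"twist":0},
    {"hand":60,"travel":[0,0,25],"twist":0},
    {"hand":60,"travel":[0,0,15],"twist":0},
    {"hand":60,"travel":[0,0,0],"twist":0}
  ]
}}

```text
time: 17.23
eef_pos: [0.5095, 0.0287, 0.0475]
eef_rot: [-0.039, 0.999, -0.0, -0.0]
force: [-0.7, -0.9, -0.1]
finger_gap: 0.0602
grasp_force: 0.0
```

```bash
python3 - <<'E'
from h import *
from workcell import arm,vision
s=arm.read_state();print(s["time"],np.round(s["force"],2))
need(s,[.5109,.0289,.010],[-.0819,.9966])
E
```

```text
17.225 [-0.71 -0.9  -0.15]
tcp [509.5  28.7  47.5]
R x [-0.997 -0.079  0.001] y [-0.079  0.997 -0.   ]
travel(now axes) [-1.4  0.1 37.5] twist -0.2
travel(after twist) [-1.4  0.1 37.5]
```

>>> {"api": "carry_out", "payload": {
  "increments": [
    {"hand":60,"travel":[0,0,15],"twist":0},
    {"hand":60,"travel":[0,0,12],"twist":0},
    {"hand":60,"travel":[0,0,10],"twist":0},
    {"hand":45,"travel":[0,0,0],"twist":0},
    {"hand":20,"travel":[0,0,0],"twist":0},
    {"hand":20,"travel":[0,0,0],"twist":0},
    {"hand":20,"travel":[0,0,0],"twist":0}
  ],
  "squeeze": 20
}}

```text
time: 18.1
eef_pos: [0.5097, 0.0288, 0.011]
eef_rot: [-0.04, 0.999, 0.0, 0.0]
force: [-0.5, 0.5, -0.2]
finger_gap: 0.0334
grasp_force: 20.7
```

>>> {"api": "carry_out", "payload": {
  "increments": [
    {"hand":20,"travel":[0,0,-15],"twist":0},
    {"hand":20,"travel":[0,0,-35],"twist":0},
    {"hand":20,"travel":[0,0,-45],"twist":0},
    {"hand":20,"travel":[0,0,-35],"twist":0},
    {"hand":20,"travel":[0,15,-10],"twist":0},
    {"hand":20,"travel":[0,35,0],"twist":0},
    {"hand":20,"travel":[-1,45,0],"twist":0},
    {"hand":20,"travel":[-1,45,0],"twist":0}
  ]
}}

```text
time: 19.1
eef_pos: [0.5002, 0.1696, 0.1521]
eef_rot: [-0.04, 0.999, 0.0, 0.001]
force: [0.5, 0.3, -0.3]
finger_gap: 0.0331
grasp_force: 20.7
```

>>> {"api": "carry_out", "payload": {
  "increments": [
    {"hand":20,"travel":[-1,45,0],"twist":0},
    {"hand":20,"travel":[-1,45,0],"twist":0},
    {"hand":20,"travel":[-1,45,0],"twist":0},
    {"hand":20,"travel":[0,45,0],"twist":0},
    {"hand":20,"travel":[0,45,0],"twist":0},
    {"hand":20,"travel":[0,30,0],"twist":0},
    {"hand":20,"travel":[0,9,0],"twist":0},
    {"hand":20,"travel":[0,0,0],"twist":0}
  ]
}}

```text
time: 20.1
eef_pos: [0.4821, 0.4312, 0.1512]
eef_rot: [-0.04, 0.999, -0.0, 0.0]
force: [-0.0, -0.1, 0.1]
finger_gap: 0.0334
grasp_force: 20.6
```

```bash
python3 - <<'E'
from h import *
from workcell import arm,vision
s=arm.read_state();print(s["time"],np.round(s["force"],2))
need(s,[.483,.431,.010],[-.0819,.9966])
c=vision.read_camera("side");cv2.imwrite("pics/s5.png",cv2.resize(c["color"][60:360,130:530][:,:,::-1],(800,600)))
E
```

```text
20.1 [-0.02 -0.14  0.08]
tcp [482.1 431.2 151.2]
R x [-0.997 -0.081 -0.   ] y [-0.081  0.997 -0.001]
travel(now axes) [ -0.8  -0.2 141.2] twist -0.1
travel(after twist) [ -0.8  -0.2 141.2]
```

View pics/s5.png

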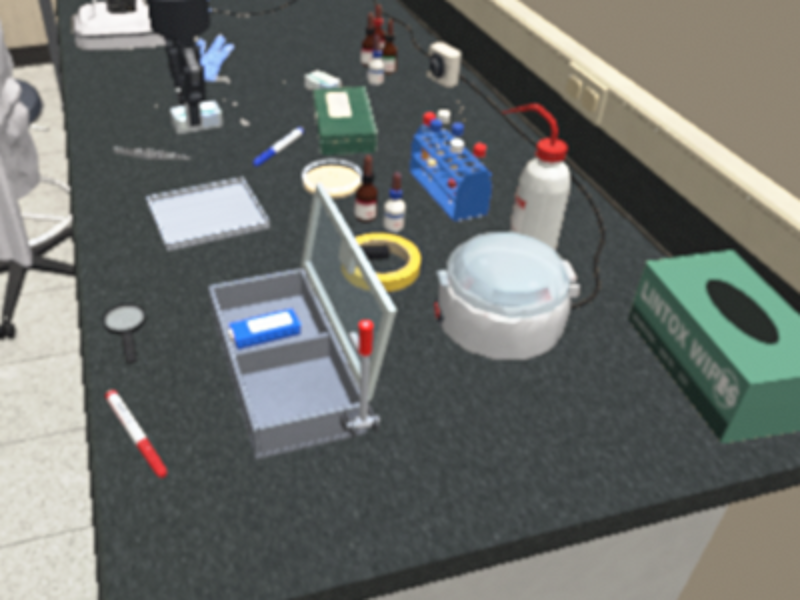

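The box is held flat at (197,117), the mailer is still in the case and the flap is propped open. I'll lower the box: contact is expected at TCP z of about 9 mm.

>>> {"api": "carry_out", "payload": {
  "increments": [
    {"hand":20,"travel":[0,0,40],"twist":0},
    {"hand":20,"travel":[0,0,40],"twist":0},
    {"hand":20,"travel":[0,0,30],"twist":0},
    {"hand":20,"travel":[0,0,15],"twist":0},
    {"hand":20,"travel":[0,0,8],"twist":0},
    {"hand":20,"travel":[0,0,4],"twist":0},
    {"hand":20,"travel":[0,0,2],"twist":0},
    {"hand":20,"travel":[0,0,0],"twist":0}
  ]
}}

```text
time: 21.15
eef_pos: [0.4822, 0.4322, 0.0124]
eef_rot: [-0.04, 0.999, 0.0, 0.0]
force: [-0.5, 0.1, -0.4]
finger_gap: 0.0335
grasp_force: 20.6
```

>>> {"api": "carry_out", "payload": {
  "increments": [
    {"hand":20,"travel":[0,0,1],"twist":0},
    {"hand":20,"travel":[0,0,1],"twist":0},
    {"hand":20,"travel":[0,0,0.5],"twist":0},
    {"hand":20,"travel":[0,0,0],"twist":0}
  ]
}}

```text
time: 21.65
eef_pos: [0.4819, 0.4319, 0.0092]
eef_rot: [-0.04, 0.999, -0.0, -0.0]
force: [-0.0, 0.2, -0.3]
finger_gap: 0.0332
grasp_force: 20.6
```

>>> {"api": "carry_out", "payload": {
  "increments": [
    {"hand":20,"travel":[0,0,0.5],"twist":0},
    {"hand":20,"travel":[0,0,0.5],"twist":0},
    {"hand":20,"travel":[0,0,0],"twist":0}
  ]
}}

```text
time: 22.02
eef_pos: [0.482, 0.4319, 0.0089]
eef_rot: [-0.04, 0.999, 0.0, -0.0]
force: [-2.8, -0.6, 4.9]
finger_gap: 0.0334
grasp_force: 21.3
```

Contact at 5 N. Releasing gently and rising.

>>> {"api": "carry_out", "payload": {
  "increments": [
    {"hand":38,"travel":[0,0,0],"twist":0},
    {"hand":48,"travel":[0,0,0],"twist":0},
    {"hand":55,"travel":[0,0,0],"twist":0},
    {"hand":55,"travel":[0,0,-10],"twist":0},
    {"hand":55,"travel":[0,0,-30],"twist":0},
    {"hand":55,"travel":[0,0,-50],"twist":0},
    {"hand":55,"travel":[0,0,-50],"twist":0},
    {"hand":55,"travel":[50,0,0],"twist":0}
  ]
}}

```text
time: 23.02
eef_pos: [0.4372, 0.4288, 0.1537]
eef_rot: [-0.038, 0.999, 0.003, 0.004]
force: [-1.5, 0.7, -0.8]
finger_gap: 0.0548
grasp_force: 0.0
```

```bash
python3 - <<'E'
from h import *
from workcell import arm,vision
s=arm.read_state();print(s["time"],np.round(s["force"],2))
c=vision.read_camera("side");cv2.imwrite("pics/s6.png",cv2.resize(c["color"][60:360,130:530][:,:,::-1],(800,600)))
E
```

```text
23.025 [-1.48  0.68 -0.81]
```

View pics/s6.png

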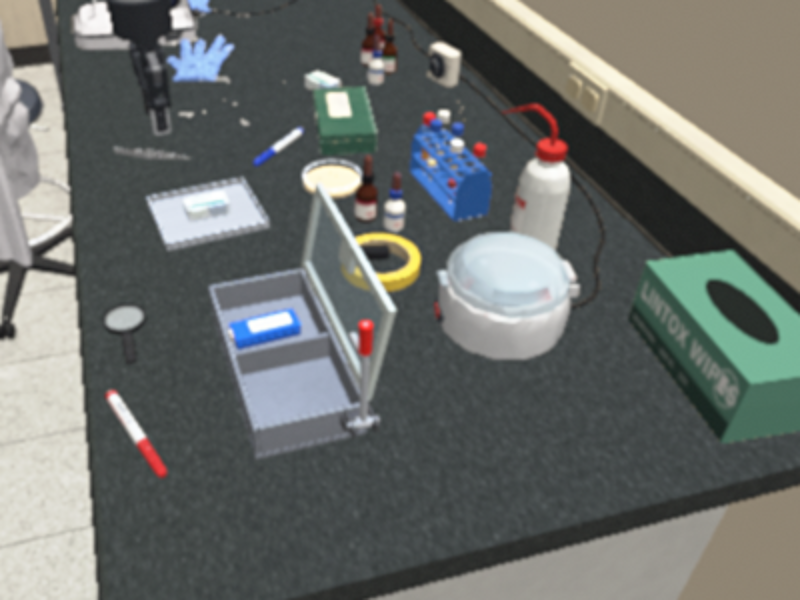

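The box lies flat in the tray at (206,206), the mailer is in the case at (264,328), and the stay is upright in front of the open flap. Handing in.

>>> {"api": "carry_out", "payload": {
  "increments": [
    {"hand":55,"travel":[0,0,0],"twist":0},
    {"hand":55,"travel":[0,0,0],"twist":0}
  ]
}}

```text
time: 23.32
eef_pos: [0.4329, 0.4278, 0.1487]
eef_rot: [-0.04, 0.999, 0.0, 0.0]
force: [-0.3, 0.5, 0.1]
finger_gap: 0.0548
grasp_force: 0.0
```

```bash
python3 -c "
from workcell import arm
print(arm.finish_job())"
```

```text
the job is handed in; nothing more can be done
None
```

Job handed in at about 23 s of the 72 s allowed (no verdict was returned): the flap is all the way back with the stay upright holding it (the grip slipped once on the stay and I redid it), the cover-glass box lies flat and released in the tray, and the mailer is still in the case.

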